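Bring the microscope stage back up to its focus stop with the coarse knob

TASK

The slide on the camera microscope has just been changed with the stage lowered. Bring the stage back up with the large inner coarse-focus knob until you feel it come against the preset focus stop, leave it resting against the stop without forcing the drive, and let go. Do not disturb the small outer fine-focus knob, do not touch the stage, and leave the bottle, tube rack and slide box where they stand.

Things in the scene. Friction and masses are not known exactly. Their poses are not given: they have to be found in the camera images.
- scope: Microscope base, white, fixed: 255 mm deep, 35 high. Origin under its middle, on the bench; +x from its front (slide side) to its back, +y to its left, z up. Two coaxial focus shafts lie along y, 35 mm behind the origin, 92 mm up; each carries the same knob on either side. Right-hand pair (-y) from the middle plane outward: limb face at 40 mm, coarse knob 65 to 89, fine knob 91 to 113.
- coarse_grip (a point): Centre of the right coarse knob: black, ribbed, 52 mm diameter, 24 wide, on the shaft axis. Turning its top towards the microscope's back raises the stage 6 mm per rad; drag about 0.2 N m; stays when let go. The hidden stop comes after 1.3 to 2.4 rad, differently each time. There the torque climbs 0.09 N m per further 0.1 rad, with no dead halt; 0.4 rad past first touch is forcing it.
- fine_mark (a point): White line on the rim of the right fine knob: grey, 32 mm diameter, 22 wide, outboard of the coarse knob on the same axis, its centre 102 mm right of the microscope's middle plane. The point is on the rim, 16 mm off the axis, at any angle at the start. It turns at a light touch (0.012 N m).
- stage_slide (a point): Middle of the slide on the black stage. The stage plate is 160 mm deep, 140 wide, 12 thick, its underside 153 mm above the bench at the start. It ends 5 mm in front of the knob shaft and 70 mm to either side, so a gripper's body coming straight down on the coarse knob hits it: lean the tool's upper end outward, along the shaft away from the limb, by about 35 degrees.
- stage: The moving stage with its bracket and condenser. Same axes as the base; its origin coincides with the base's at the start and rises with the stage.
- limb: The fixed white limb behind the stage, 80 mm wide, with nosepiece and camera (top at 394 mm); the focus stop is inside it. Same origin and axes as the base.
- bottle: Bystander: loose reagent bottle, blue cap, 70 mm diameter, 140 high, left in front of the microscope. Origin under its centre.
- rack: Bystander: loose red tube rack, 200 x 95 x 45 mm, left of the microscope, close to the left knobs. Origin under its centre.
- slidebox: Bystander: loose blue slide box, 102 x 87 x 34 mm, right of the microscope, its centre 170 mm or more beyond the right coarse knob. Origin under its centre.

How it is judged:
By the outcome, as a careful person would: the job done as asked, in the order asked, and still so for the second after the job is handed in, with the robot touching nothing.
It also fails if it takes over 72 s, if anything falls off the work surface, if the arm or the gripper's body presses on something with over 40 N, if the wrist force passes 120 N, or if a joint passes its speed limit or range.

ROBOT

A 6-joint arm with a two-finger parallel gripper is mounted at the origin on the work surface. World frame = base frame: x ahead of the robot, y to its left, z up, the work surface at z = 0. Lengths are in m, angles in rad, forces in N, time in s.
With the tool pointing down it reaches from about 0.4 to 0.925 m from the base axis. Payload 12.5 kg.
Tool frame: the origin (TCP) lies on the mounting face of the last link; the fingertips stand 190 mm ahead of it and the grasp point (between the pads) lies 171 mm ahead of it; z points along the fingers, y is the line along which they close (so a half turn about z gives the same grasp; the last joint's range is limited). The gripper opens to 95 mm and grips with 3 to 60 N. Pads are 20 mm wide; open, the fingers measure 119 mm over their backs; the gripper's body (75 mm by 180 mm) begins 59 mm behind the grasp point.
Start: joints at [-1.318, 0.491, 1.559, -0, 1.092, -0.106], TCP at [0.219, -0.585, 0.405] pointing down, gripper open.
Joint ranges: [-3.1, 3.1], [-0.84, 2.19], [0.05, 2.79], [-1.13, 4.28], [0.06, 2.93], [-2.69, 2.69]. Speed limits (rad/s): [2.22, 2.22, 2.79, 3.14, 3.14, 3.14].

INTERFACE

Orientations are given as a unit quaternion [w, x, y, z].
In Python, from plant import * gives the robot as it stands.
- The arm moves only by the tool play_rows, never from a script. Its arguments are lists of equal length, an entry for each row: "linear": the shift along the tool's x, y, z in m, a list of three; "roll": the turn about the tool's z in degrees. In form: {"linear": [[dx, dy, dz], ...], "roll": [roll, ...]}. A call has 1 to 8 rows; each row shifts and turns the commanded pose from where the row before left it, along the tool's axes as they then stand; what a row does not reach is not made up. A row lasts 1/8 s, in which the tool goes at most 62.5 mm and 10.7 degrees, less where a joint would pass 70% of its speed; a pose out of reach is approached as far as the arm can. A call with a gripper value outside its range is refused whole. "claw" is the opening, from -1 (shut) to 1 (fully open), set as the call begins (left out, the last holds). The fingers move at their own pace and stop on an object; "force" is the grip in N (left out, the last holds). Time passes only in rows, so rows that do not move let the fingers close. It gives the time, the measured TCP pose, the force, the opening and the grip force at its end, in the units of the state.
- observe(): the state, without advancing time (a new reading comes with each control period).
- snapshot(name): name is "scene" or "top"; returns a dict with "color" (480x640x3 uint8, blue, green, red), "intrinsics" (3x3 intrinsics, pixels), "rvec" (rotation vector, rad) and "tvec" (3), from world to camera coordinates, as OpenCV has them. Camera axes: x right, y down, z forward; pixel columns grow to the right and rows downward; lengths in m; the calibration is good to about 2 mm. A picture is of the moment at which its call begins. There is no depth.
- close_job(): hands the job in; it is judged then, once.
Trained networks look in the newest picture that a camera, given by its name, has taken for a name from the list of things; names that differ only in an ending like _2 or _b are one class to them, and where a whole thing is asked for, a point or a joint stands for the part that bears it (a point fixed in the world has none). Each returns a list of dicts, best first, with "score" (0 to 1); they miss things now and then, are a little off and sometimes report something else, mostly with a low value. They report only what shows in the picture. A call takes as long as a camera call.
- look_for(thing, camera): "uv" ([column, row] in pixels, amid what is visible of it).
- outline_of(thing, camera): "pixels" (480x640 bool, what is visible of it) and "uv" ([column, row] in pixels, amid what is visible of it).
The state is a dict: "time": time; "qpos": joint angles; "joint_vel": joint speeds; "tau": joint torques, N m; "tool_pos": TCP position; "tcp_rot": TCP orientation; "force": force on the tool from outside, world axes, zero at the start; "ft_torque": the same for the moment, N m; "width": finger opening in m; "grasp_force": force on a finger pad.
Only numpy, scipy, OpenCV 4.12 (cv2) and the standard library are available. Lean on these libraries where they do the work, as an engineer would, in place of code of your own. Each camera call takes 0.05 s, during which the arm holds its last target. There are 200 camera calls.

## Working session

There is one attempt and no reset: what is moved stays moved. The work goes in short steps, Python scripts to look and compute and a tool call to move; the robot and the scene stay as the last step left them, time stands still between calls to the robot, and variables do not carry over. Pictures are saved under pics/ and viewed, at most 10 in all, crops included, and the job is handed in when it is done.

Besides the shell and the picture viewer there is one more tool, called after ">>>" in YAML: its name, and indented under it one key for each argument. play_rows: Moves the arm, as the interface text tells. Its arguments: {"type":"object","properties":{"linear":{"type":"array"},"roll":{"type":"array"},"claw":{"type":"number"},"force":{"type":"number"}},"required":["linear","roll"]}

```bash
ls; mkdir -p pics; python3 - <<'E'
from plant import *
import cv2,numpy as np
print(observe())
for c in("scene","top"):
    s=snapshot(c);cv2.imwrite(f"pics/{c}0.png",s["color"])
    R=cv2.Rodrigues(np.array(s["rvec"]))[0];print(c,np.array(s["intrinsics"]).tolist(),(-R.T@np.array(s["tvec"]).ravel()).round(3),R.round(3).tolist())
    for t in("scope","coarse_grip","fine_mark","stage_slide","stage","limb","bottle","rack","slidebox"):
        print(t,[(np.round(d["uv"],1).tolist(),round(d["score"],2)) for d in look_for(t,c)[:2]])
E
```

```text
pics
{'time': 0.0, 'qpos': array([-1.31759104e+00,  4.91545665e-01,  1.55947506e+00, -7.62426576e-06,
        1.09171409e+00, -1.05595524e-01]), 'joint_vel': array([-5.11277386e-04,  1.56151566e-05,  1.93506993e-03,  3.53177045e-04,
        7.63964470e-04,  6.56074385e-04]), 'tau': array([ 1.76054738e-03, -6.12633634e+01, -2.58174795e+01,  6.93967100e-02,
        4.83470655e-02, -9.18673027e-05]), 'tool_pos': array([ 0.21948183, -0.58514657,  0.40416144]), 'tcp_rot': array([-5.69278569e-04,  9.83950387e-01,  1.78441335e-01, -4.54831762e-05]), 'force': array([-0.42634751, -0.06908287, -0.9498005 ]), 'ft_torque': array([-0.03944191, -0.03871145, -0.03024612]), 'grasp_force': 0.0, 'width': 0.09544276763140588}
scene [[542.7170299836174, 0.0, 314.97479635160886], [0.0, 542.7170299836174, 242.650770957503], [0.0, 0.0, 1.0]] [0.868 0.291 1.133] [[-0.534, 0.846, 0.01], [0.793, 0.504, -0.342], [-0.295, -0.174, -0.94]]
scope [([288.4, 247.9], 0.59)]
coarse_grip [([288.1, 295.2], 0.72)]
fine_mark [([297.7, 309.9], 0.52)]
stage_slide [([322.2, 250.2], 0.86)]
stage [([319.6, 249.8], 0.57)]
limb [([276.4, 234.9], 0.64)]
bottle [([389.0, 315.3], 0.64), ([318.9, 249.9], 0.31)]
rack [([323.1, 378.2], 0.75), ([286.2, 297.0], 0.54)]
slidebox [([204.4, 194.8], 0.81)]
top [[493.250657798884, 0.0, 314.31814818426994], [0.0, 493.250657798884, 235.82029091430422], [0.0, 0.0, 1.0]] [0.412 0.092 1.063] [[-0.015, -1.0, -0.014], [-0.989, 0.017, -0.147], [0.147, 0.011, -0.989]]
scope [([333.3, 218.5], 0.83), ([321.1, 249.8], 0.22)]
coarse_grip [([372.4, 200.7], 0.96)]
fine_mark [([384.0, 209.8], 0.73)]
stage_slide [([316.0, 248.5], 0.84)]
stage [([321.5, 244.9], 0.83), ([383.6, 209.6], 0.16)]
limb [([336.7, 180.1], 0.77)]
bottle [([222.0, 222.8], 0.94)]
rack [([246.5, 150.2], 0.76)]
slidebox [([455.0, 241.6], 0.61)]
```

```bash
python3 - <<'E'
import cv2
a=cv2.imread("pics/scene0.png")[140:440,140:540];b=cv2.imread("pics/top0.png")[90:390,160:560]
cv2.imwrite("pics/s1.png",cv2.resize(a,None,fx=2,fy=2));cv2.imwrite("pics/t1.png",cv2.resize(b,None,fx=2,fy=2))
E
```

```text
(no output)
```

View pics/s1.png

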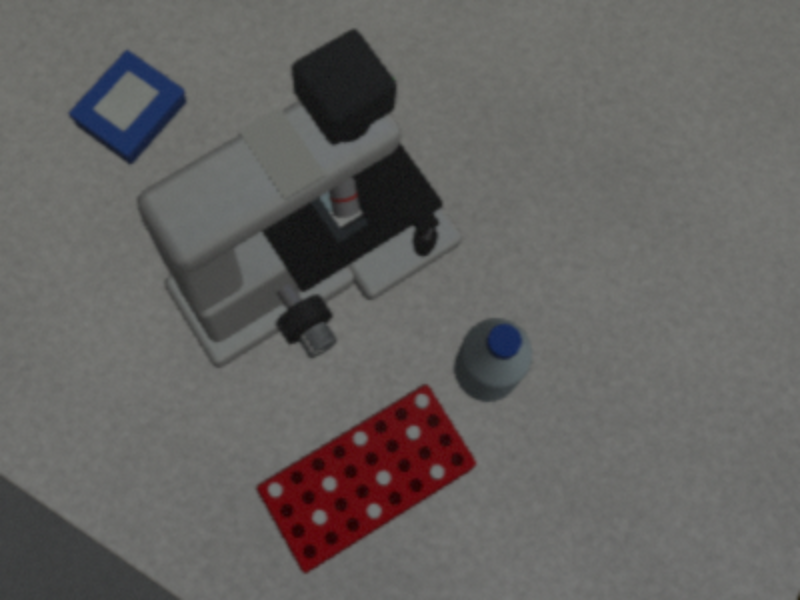

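View pics/t1.png

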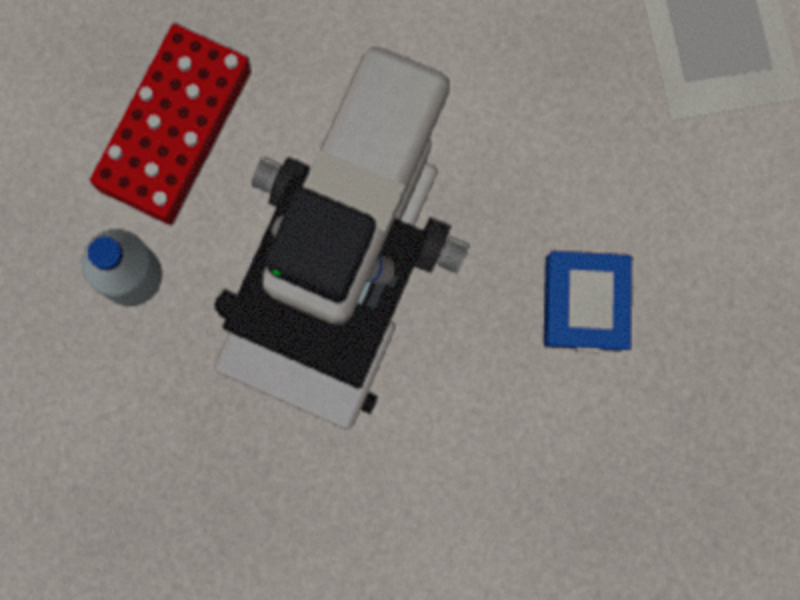

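The pictures show the scope with its front towards the robot and yawed about -22°. In the top crop, the right coarse knob is near (433,246), the fine knob near (453,254), and the left pair near (290,183)/(266,174). The moves only roll about the tool's z, so the 35° lean isn't possible. I'll stay vertical and roll the knob by dragging a fingertip over its top. With the tip at about 118 mm, the gripper body clears the stage.

```bash
cat >fit.py <<'E'
from plant import *
import cv2,numpy as np
from scipy.optimize import least_squares
def yawpose(pts,uv,s,x0=(0.43,0.06,-0.38)):
    K=np.array(s["intrinsics"]);r=np.array(s["rvec"]);t=np.array(s["tvec"])
    pts=np.array(pts,float);uv=np.array(uv,float)
    def f(p):
        c,n=np.cos(p[2]),np.sin(p[2])
        W=pts@np.array([[c,-n,0],[n,c,0],[0,0,1]]).T+[p[0],p[1],0]
        return (cv2.projectPoints(W,r,t,K,None)[0][:,0]-uv).ravel()
    o=least_squares(f,x0);return o.x,o.fun.reshape(-1,2)
E
python3 - <<'E'
from fit import *
s=snapshot("top")
crop=lambda l:[(160+u/2,90+v/2) for u,v in l]
uv=crop([(434,245),(454,254),(290,182),(266,173)])
pts=[(.035,-.077,.092),(.035,-.102,.092),(.035,.077,.092),(.035,.102,.092)]
x,r=yawpose(pts,uv,s);print(x.round(4),r.round(1).tolist())
c=snapshot("scene")
# check: project into scene left knobs, slide, base front
def W(p):
    a,b=np.cos(x[2]),np.sin(x[2]);return [a*p[0]-b*p[1]+x[0],b*p[0]+a*p[1]+x[1],p[2]]
for n,p in dict(knobL=(.035,.077,.092),fineL=(.035,.102,.092),slide=(-.045,0,.165),stL=(-.165+0,.07,.165),stageBR=(.03,-.07,.165)).items():
    print(n,[cv2.projectPoints(np.array([W(p)]),q["rvec"],q["tvec"],q["intrinsics"],None)[0].ravel().round(0) for q in(c,s)])
for n in("coarse_grip","fine_mark"):
    for d in outline_of(n,"top")[:2]: 
        v,u=np.nonzero(d["pixels"]);print(n,d["score"],d["uv"],u.mean(),v.mean(),len(u),u.min(),u.max(),v.min(),v.max())
a,b=np.cos(x[2]),np.sin(x[2])
print("knob R",W((.035,-.077,.092)),"TCP target",W((.035,-.084-.0535,.308)),"yaw deg",np.degrees(x[2]))
E
```

```text
[ 0.6034  0.0644 -0.4364] [[-1.5, -0.6], [0.0, -0.1], [0.4, 0.5], [1.1, 0.2]]
knobL [array([290., 300.]), array([305., 182.])]
fineL [array([297., 310.]), array([294., 177.])]
slide [array([303., 235.]), array([324., 226.])]
stL [array([376., 232.]), array([263., 270.])]
stageBR [array([251., 226.]), array([375., 205.])]
coarse_grip 0.78 [371.8, 198.3] 346.2828685258964 196.95418326693226 502 295 385 169 225
fine_mark 0.6 [382.6, 205.1] 342.54976303317534 197.85308056872037 422 285 394 168 225
fine_mark 0.51 [323.4, 245.9] 320.53707794256866 245.4234774376775 3169 267 372 179 283
knob R [np.float64(0.602596012913331), np.float64(-0.02017489838189601), 0.092] TCP target [np.float64(0.57702648978593), np.float64(-0.07500599801556472), 0.308] yaw deg -25.001168554208917
```

>>> play_rows:
  linear:
    - [0,0,0]
    - [0,0,0]
    - [0,0,0]
    - [0,0,0]
    - [0,0,0]
    - [0.01,-0.035,0]
    - [0.01,-0.045,0]
    - [0.01,-0.045,0]
  roll: [9,9,9,9,9.5,0,0,0]
  claw: 1

```text
time: 2.2
tool_pos: [0.3, -0.4834, 0.4047]
tcp_rot: [0.0, 0.976, -0.216, 0.0]
force: [0.1, -0.0, 0.1]
width: 0.0952
grasp_force: 0.0
```

>>> play_rows:
  linear:
    - [0.01,-0.045,0]
    - [0.01,-0.045,0]
    - [0.01,-0.045,0]
    - [0.01,-0.045,0]
    - [0.01,-0.045,0]
    - [0.01,-0.045,0]
    - [0.01,-0.04,0]
    - [0,0,0]
  roll: [0,0,0,0,0,0,0,0]

```text
time: 3.2
tool_pos: [0.4947, -0.2311, 0.4048]
tcp_rot: [-0.0, 0.977, -0.214, 0.0]
force: [-0.2, 0.4, -0.0]
width: 0.0955
grasp_force: 0.0
```

>>> play_rows:
  linear:
    - [0,-0.035,0]
    - [0,-0.035,0]
    - [0,-0.035,0]
    - [0,-0.035,0]
    - [0,-0.025,0]
    - [0,-0.01,0]
    - [0,0,0]
  roll: [0,0,0,0,0,0,0]

```text
time: 4.08
tool_pos: [0.5673, -0.0747, 0.4047]
tcp_rot: [0.0, 0.976, -0.216, -0.0]
force: [-0.4, 0.3, -0.1]
width: 0.0954
grasp_force: 0.0
```

```bash
python3 - <<'E'
from fit import *
for c in("scene","top"):
    s=snapshot(c);i=s["color"]
    a=i[130:330,180:440] if c=="scene" else i[120:320,240:500]
    cv2.imwrite(f"pics/{c}2.png",cv2.resize(a,None,fx=3,fy=3,interpolation=cv2.INTER_CUBIC)[:600,:780])
o=observe();print(o["tool_pos"],o["qpos"],o["force"])
a,b=np.cos(-.4364),np.sin(-.4364);d=o["tool_pos"][:2]-[.6034,.0644];print("scope xy",a*d[0]+b*d[1],-b*d[0]+a*d[1])
E
python3 -c "
import cv2,numpy as np
a=cv2.imread('pics/scene2.png');b=cv2.imread('pics/top2.png')
cv2.imwrite('pics/both2.png',np.hstack([cv2.resize(a,(400,308)),cv2.resize(b,(400,308))]))"
```

```text
[ 0.56709631 -0.07513984  0.4047284 ] [-2.47146037e-01  4.15690540e-01  1.69134313e+00 -3.34894886e-04
  1.03463947e+00  1.75984398e+00] [-0.29462087 -0.79845413 -0.67329667]
scope xy 0.026079368307465385 -0.1418068844476317
```

View pics/top2.png

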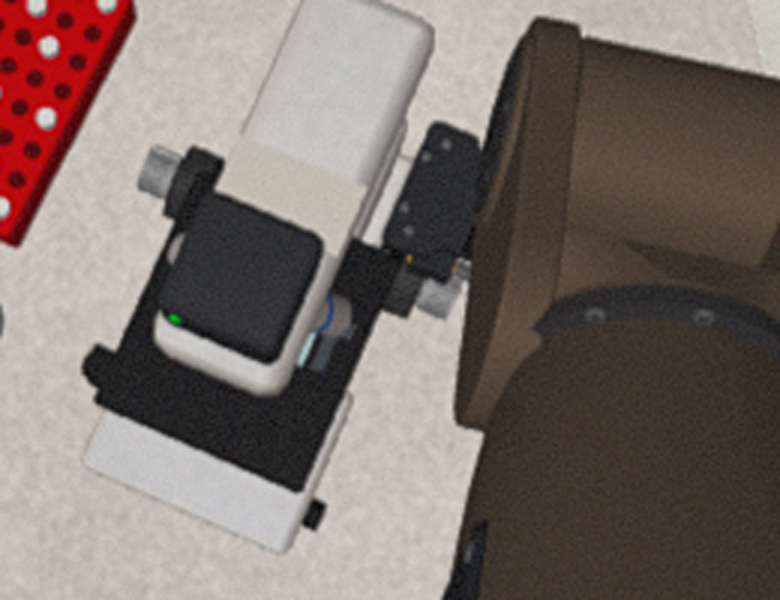

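The gripper body shows beside the limb at (435,195) and the finger is over the knobs near (420,265). There is room at the limb and the stage. Next I go down to 10 mm above the knob.

>>> play_rows:
  linear:
    - [0,-0.003,0.02]
    - [0,0,0.025]
    - [0,0,0.025]
    - [0,0,0.012]
    - [0,0,0.005]
    - [0,0,0]
  roll: [0,0,0,0,0,0]

```text
time: 4.92
tool_pos: [0.5687, -0.0718, 0.3181]
tcp_rot: [0.0, 0.976, -0.216, 0.0]
force: [-0.6, -1.2, -0.2]
width: 0.095
grasp_force: 0.0
```

```bash
cat >st.py <<'E'
from fit import *
def st():
    o=observe();a,b=np.cos(-.4364),np.sin(-.4364);d=o["tool_pos"][:2]-[.6034,.0644];f=o["force"]
    print("t",round(o["time"],2),"scope",round(a*d[0]+b*d[1]-.035,4),round(-b*d[0]+a*d[1],4),"tipz",round(o["tool_pos"][2]-.19,4),"Fx,Fy,Fz",round(a*f[0]+b*f[1],2),round(-b*f[0]+a*f[1],2),round(f[2],2))
if __name__=="__main__": st()
E
python3 st.py; python3 - <<'E'
from fit import *
i=snapshot("top")["color"][150:270,320:480]
cv2.imwrite("pics/t3.png",cv2.resize(i,None,fx=4.5,fy=4.5,interpolation=cv2.INTER_CUBIC))
E
```

```text
t 4.92 scope -0.0088 -0.1381 tipz 0.1281 Fx,Fy,Fz -0.01 -1.38 -0.2
```

View pics/t3.png

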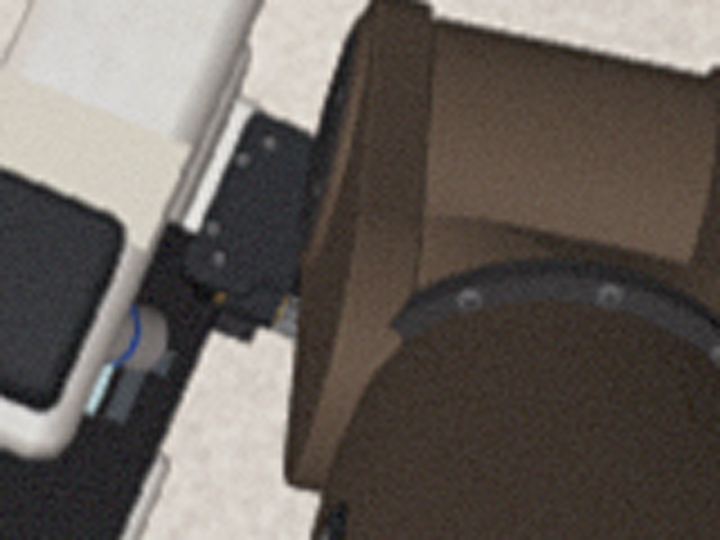

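The finger (about (245,305) in the crop) sits over the coarse knob (lower edge at (235,328)); the fine knob is at (285,315). I'll come down gently until it touches.

>>> play_rows:
  linear:
    - [0,0,0.004]
    - [0,0,0.003]
    - [0,0,0]
  roll: [0,0,0]

```text
time: 5.35
tool_pos: [0.5687, -0.0715, 0.3106]
tcp_rot: [0.0, 0.976, -0.216, -0.0]
force: [1.0, 1.5, 0.9]
width: 0.0949
grasp_force: 0.0
```

>>> play_rows:
  linear:
    - [0,0,0.001]
    - [0,0,0.001]
    - [0,0,0]
  roll: [0,0,0]

```text
time: 5.72
tool_pos: [0.5687, -0.0715, 0.3087]
tcp_rot: [0.0, 0.976, -0.216, -0.0]
force: [-0.5, -0.3, 0.1]
width: 0.0951
grasp_force: 0.0
```

>>> play_rows:
  linear:
    - [0,0,0.001]
    - [0,0,0]
  roll: [0,0]

```text
time: 5.98
tool_pos: [0.5687, -0.0715, 0.3081]
tcp_rot: [0.0, 0.976, -0.216, 0.0]
force: [-1.8, -0.1, 4.2]
width: 0.0952
grasp_force: 2.1
```

>>> play_rows:
  linear:
    - [0,0,0.001]
    - [0,0,0]
  roll: [0,0]

```text
time: 6.22
tool_pos: [0.5687, -0.0716, 0.3078]
tcp_rot: [-0.0, 0.976, -0.216, 0.001]
force: [-2.9, -0.0, 12.0]
width: 0.0953
grasp_force: 5.8
```

Contact came at exactly the predicted height. I'll press a little more and start the stroke.

>>> play_rows:
  linear:
    - [0,0,0.001]
    - [0.001,0,0]
    - [0.001,0,0]
    - [0.001,0,0]
    - [0.001,0,0]
  roll: [0,0,0,0,0]

```text
time: 6.85
tool_pos: [0.5718, -0.073, 0.3074]
tcp_rot: [-0.0, 0.976, -0.216, -0.0]
force: [-9.4, 2.3, 21.8]
width: 0.0949
grasp_force: 10.8
```

```bash
python3 st.py
```

```text
t 6.85 scope -0.0056 -0.1378 tipz 0.1174 Fx,Fy,Fz -9.54 -1.86 21.84
```

>>> play_rows:
  linear:
    - [0.001,0,0]
    - [0.001,0,0]
    - [0.001,0,0]
    - [0.001,0,0]
  roll: [0,0,0,0]

```text
time: 7.35
tool_pos: [0.5754, -0.0747, 0.3074]
tcp_rot: [-0.0, 0.976, -0.216, -0.0]
force: [-9.6, 1.8, 21.6]
width: 0.0953
grasp_force: 10.7
```

```bash
python3 st.py
```

```text
t 7.35 scope -0.0016 -0.1378 tipz 0.1174 Fx,Fy,Fz -9.44 -2.44 21.56
```

>>> play_rows:
  linear:
    - [0.001,0,0.0006]
    - [0.001,0,0.0002]
    - [0.001,0,0]
    - [0.001,0,0]
  roll: [0,0,0,0]

```text
time: 7.85
tool_pos: [0.5792, -0.0764, 0.3072]
tcp_rot: [-0.0, 0.976, -0.216, 0.001]
force: [-10.8, 2.1, 26.7]
width: 0.0952
grasp_force: 13.3
```

```bash
python3 st.py
```

```text
t 7.85 scope 0.0026 -0.1379 tipz 0.1172 Fx,Fy,Fz -10.65 -2.7 26.7
```

>>> play_rows:
  linear:
    - [0.001,0,0]
    - [0.001,0,0]
    - [0.001,0,0]
    - [0.001,0,0]
  roll: [0,0,0,0]

```text
time: 8.35
tool_pos: [0.5828, -0.0781, 0.3072]
tcp_rot: [-0.0, 0.976, -0.216, 0.001]
force: [-9.4, 1.2, 25.1]
width: 0.095
grasp_force: 12.6
```

```bash
python3 st.py
```

```text
t 8.35 scope 0.0066 -0.1378 tipz 0.1172 Fx,Fy,Fz -9.01 -2.89 25.11
```

```bash
cat >rise.py <<'E'
from fit import *
def shift(A,B,w):
    x,y,X,Y=w;M=np.eye(2,3,dtype=np.float32)
    c,M=cv2.findTransformECC(A[y:Y,x:X],B[y:Y,x:X],M,cv2.MOTION_TRANSLATION,(3,200,1e-6),None,5)
    return M[:,2].round(2),round(c,3)
s=[snapshot("scene") for _ in range(3)]
g=lambda i:cv2.cvtColor(i,cv2.COLOR_BGR2GRAY).astype(np.float32)
B=np.mean([g(k["color"]) for k in s],0).astype(np.float32)
A=g(cv2.imread("pics/scene0.png"))
for n,w in dict(stagefront=(322,205,368,262),rack=(268,330,380,428)).items(): print(n,*shift(A,B,w))
P=np.array([[.52,.09,.165],[.52,.09,.169]]);p=cv2.projectPoints(P,s[0]["rvec"],s[0]["tvec"],s[0]["intrinsics"],None)[0][:,0];print("expected px for 4mm",(p[1]-p[0]).round(2))
cv2.imwrite("pics/scene_last.png",B)
E
python3 rise.py
```

```text
stagefront [ 0.2  -0.53] 0.996
rack [-0.01  0.01] 1.0
expected px for 4mm [ 0.03 -0.8 ][ WARN:0@1.215] global loadsave.cpp:1063 imwrite_ Unsupported depth image for selected encoder is fallbacked to CV_8U.
```

The stage image moved up by about 0.5 px while the rack stayed still, so the knob is turning with the finger. I'll finish this stroke, lift, go back and press again.

>>> play_rows:
  linear:
    - [0.001,0,0]
    - [0.001,0,0]
    - [0,0,-0.006]
    - [-0.009,0,0]
    - [-0.009,0,0]
    - [0,0,0.003]
    - [0,0,0.003]
    - [0,0,0]
  roll: [0,0,0,0,0,0,0,0]

```text
time: 9.5
tool_pos: [0.5686, -0.0715, 0.307]
tcp_rot: [-0.0, 0.976, -0.216, 0.001]
force: [-9.5, -0.2, 28.4]
width: 0.0949
grasp_force: 13.8
```

```bash
python3 st.py
```

```text
t 9.5 scope -0.0091 -0.1379 tipz 0.117 Fx,Fy,Fz -8.53 -4.18 28.45
```

>>> play_rows:
  linear:
    - [0.001,0,0]
    - [0.001,0,0]
    - [0.001,0,0]
    - [0.001,0,0]
    - [0.001,0,0]
  roll: [0,0,0,0,0]

```text
time: 10.12
tool_pos: [0.573, -0.0735, 0.3072]
tcp_rot: [-0.0, 0.976, -0.216, 0.001]
force: [-10.5, 1.0, 28.8]
width: 0.0949
grasp_force: 14.2
```

```bash
python3 st.py
```

```text
t 10.12 scope -0.0042 -0.1378 tipz 0.1172 Fx,Fy,Fz -9.97 -3.51 28.8
```

>>> play_rows:
  linear:
    - [0.001,0,0]
    - [0.001,0,0]
    - [0.001,0,0]
    - [0.001,0,0]
    - [0.001,0,0]
  roll: [0,0,0,0,0]

```text
time: 10.75
tool_pos: [0.5775, -0.0756, 0.3071]
tcp_rot: [-0.0, 0.976, -0.216, 0.001]
force: [-11.4, 1.2, 29.1]
width: 0.0955
grasp_force: 14.2
```

```bash
python3 st.py
```

```text
t 10.75 scope 0.0008 -0.1378 tipz 0.1171 Fx,Fy,Fz -10.82 -3.73 29.13
```

>>> play_rows:
  linear:
    - [0.001,0,0]
    - [0.001,0,0]
    - [0.001,0,0]
    - [0.001,0,0]
  roll: [0,0,0,0]

```text
time: 11.25
tool_pos: [0.5812, -0.0773, 0.3071]
tcp_rot: [-0.0, 0.976, -0.216, 0.001]
force: [-10.5, 1.4, 28.7]
width: 0.0953
grasp_force: 14.0
```

```bash
python3 st.py
```

```text
t 11.25 scope 0.0047 -0.1378 tipz 0.1171 Fx,Fy,Fz -10.14 -3.16 28.72
```

>>> play_rows:
  linear:
    - [0.001,0,0]
    - [0.001,0,0]
    - [0.001,0,0]
    - [0.001,0,0]
  roll: [0,0,0,0]

```text
time: 11.75
tool_pos: [0.5849, -0.079, 0.307]
tcp_rot: [-0.0, 0.976, -0.216, 0.001]
force: [-8.0, 1.1, 24.6]
width: 0.0952
grasp_force: 12.3
```

```bash
python3 st.py; python3 rise.py 2>/dev/null
```

```text
t 11.75 scope 0.0089 -0.1378 tipz 0.117 Fx,Fy,Fz -7.69 -2.38 24.61
stagefront [ 0.46 -1.28] 0.975
rack [-0.01  0.01] 1.0
expected px for 4mm [ 0.03 -0.8 ]
```

>>> play_rows:
  linear:
    - [0,0,-0.006]
    - [-0.009,0,0]
    - [-0.009,0,0]
    - [0,0,0.003]
    - [0,0,0.003]
    - [0.001,0,0]
    - [0.001,0,0]
    - [0.001,0,0]
  roll: [0,0,0,0,0,0,0,0]

```text
time: 12.9
tool_pos: [0.5712, -0.0727, 0.3071]
tcp_rot: [-0.0, 0.976, -0.216, 0.001]
force: [-11.3, 1.1, 29.3]
width: 0.0949
grasp_force: 14.3
```

```bash
python3 st.py
```

```text
t 12.9 scope -0.0063 -0.1379 tipz 0.1171 Fx,Fy,Fz -10.75 -3.75 29.27
```

>>> play_rows:
  linear:
    - [0.001,0,0]
    - [0.001,0,0]
    - [0.001,0,0]
  roll: [0,0,0]

```text
time: 13.28
tool_pos: [0.5739, -0.0739, 0.3071]
tcp_rot: [-0.0, 0.976, -0.216, 0.001]
force: [-11.2, 0.1, 28.4]
width: 0.0948
grasp_force: 14.3
```

```bash
python3 st.py
```

```text
t 13.28 scope -0.0033 -0.1378 tipz 0.1171 Fx,Fy,Fz -10.19 -4.68 28.45
```

>>> play_rows:
  linear:
    - [0.001,0,0]
    - [0.001,0,0]
    - [0.001,0,0]
  roll: [0,0,0]

```text
time: 13.65
tool_pos: [0.5766, -0.0752, 0.3071]
tcp_rot: [-0.0, 0.976, -0.216, 0.001]
force: [-9.8, 1.9, 28.1]
width: 0.0949
grasp_force: 14.3
```

```bash
python3 st.py; python3 rise.py 2>/dev/null
```

```text
t 13.65 scope -0.0003 -0.1378 tipz 0.1171 Fx,Fy,Fz -9.71 -2.43 28.07
stagefront [ 0.65 -1.71] 0.996
rack [-0.01  0.01] 1.0
expected px for 4mm [ 0.03 -0.8 ]
```

Still free at about 1.6 rad, with the tangential force flat near 10 N. Continuing in small steps.

>>> play_rows:
  linear:
    - [0.001,0,0]
    - [0.001,0,0]
    - [0.001,0,0]
  roll: [0,0,0]

```text
time: 14.18
tool_pos: [0.5793, -0.0765, 0.3071]
tcp_rot: [-0.0, 0.976, -0.216, 0.001]
force: [-10.4, 1.3, 28.8]
width: 0.0952
grasp_force: 14.2
```

```bash
python3 st.py
```

```text
t 14.18 scope 0.0027 -0.1378 tipz 0.1171 Fx,Fy,Fz -9.99 -3.19 28.84
```

>>> play_rows:
  linear:
    - [0.001,0,0]
    - [0.001,0,0]
    - [0.001,0,0]
  roll: [0,0,0]

```text
time: 14.55
tool_pos: [0.5821, -0.0777, 0.3071]
tcp_rot: [-0.0, 0.976, -0.216, 0.001]
force: [-9.3, 1.3, 26.7]
width: 0.095
grasp_force: 13.8
```

```bash
python3 st.py; python3 rise.py 2>/dev/null
```

```text
t 14.55 scope 0.0057 -0.1378 tipz 0.1171 Fx,Fy,Fz -8.98 -2.73 26.68
stagefront [ 0.76 -1.92] 0.995
rack [-0.01  0.01] 1.0
expected px for 4mm [ 0.03 -0.8 ]
```

>>> play_rows:
  linear:
    - [0.001,0,0]
    - [0.001,0,0]
    - [0,0,-0.006]
    - [-0.008,0,0]
    - [-0.008,0,0]
    - [0,0,0.003]
    - [0,0,0.003]
    - [0.001,0,0]
  roll: [0,0,0,0,0,0,0,0]

```text
time: 15.7
tool_pos: [0.5702, -0.0722, 0.3071]
tcp_rot: [-0.0, 0.976, -0.216, 0.0]
force: [-12.6, 2.0, 29.2]
width: 0.095
grasp_force: 14.9
```

>>> play_rows:
  linear:
    - [0.001,0,0]
    - [0.001,0,0]
    - [0,0,0]
  roll: [0,0,0]

```text
time: 16.08
tool_pos: [0.5719, -0.073, 0.3071]
tcp_rot: [-0.0, 0.976, -0.216, 0.0]
force: [-11.9, 1.8, 29.5]
width: 0.0949
grasp_force: 15.0
```

```bash
python3 st.py
```

```text
t 16.07 scope -0.0055 -0.1378 tipz 0.1171 Fx,Fy,Fz -11.6 -3.39 29.51
```

>>> play_rows:
  linear:
    - [0.001,0,0]
    - [0.001,0,0]
    - [0,0,0]
  roll: [0,0,0]

```text
time: 16.45
tool_pos: [0.5735, -0.0737, 0.3071]
tcp_rot: [-0.0, 0.976, -0.216, -0.0]
force: [-13.9, 2.9, 30.6]
width: 0.0951
grasp_force: 15.5
```

```bash
python3 st.py; python3 rise.py 2>/dev/null
```

```text
t 16.45 scope -0.0038 -0.1378 tipz 0.1171 Fx,Fy,Fz -13.82 -3.28 30.61
stagefront [ 0.85 -2.17] 0.991
rack [-0.01  0.  ] 1.0
expected px for 4mm [ 0.03 -0.8 ]
```

The force is climbing (10 → 13.8 N). I'll take one more small step to confirm it.

>>> play_rows:
  linear:
    - [0.001,0,0]
    - [0,0,0]
  roll: [0,0]

```text
time: 16.85
tool_pos: [0.5743, -0.074, 0.3071]
tcp_rot: [-0.0, 0.977, -0.215, -0.0]
force: [-16.1, 2.9, 31.7]
width: 0.0951
grasp_force: 15.8
```

```bash
python3 st.py
```

```text
t 16.85 scope -0.0029 -0.1378 tipz 0.1171 Fx,Fy,Fz -15.79 -4.21 31.65
```

>>> play_rows:
  linear:
    - [0.001,0,0]
    - [0,0,0]
  roll: [0,0]

```text
time: 17.1
tool_pos: [0.5751, -0.0744, 0.3071]
tcp_rot: [-0.0, 0.977, -0.215, -0.001]
force: [-15.6, 3.0, 32.1]
width: 0.0949
grasp_force: 16.0
```

```bash
python3 st.py; python3 rise.py 2>/dev/null
```

```text
t 17.1 scope -0.002 -0.1378 tipz 0.1171 Fx,Fy,Fz -15.38 -3.9 32.12
stagefront [ 0.86 -2.23] 0.989
rack [-0.01  0.  ] 1.0
expected px for 4mm [ 0.03 -0.8 ]
```

The stop is clear: the force is about 5.5 N above drag, roughly 0.15 rad past first touch and below the level where it would spring back. Letting go straight up and then moving outward.

>>> play_rows:
  linear:
    - [0,0,-0.006]
    - [0,0,-0.02]
    - [0,0,-0.025]
    - [0,0,-0.025]
    - [0,0.03,-0.02]
    - [0,0.045,0]
    - [0,0.045,0]
    - [0,0.045,0]
  roll: [0,0,0,0,0,0,0,0]

```text
time: 18.25
tool_pos: [0.5058, -0.2257, 0.4006]
tcp_rot: [0.0, 0.976, -0.216, 0.0]
force: [1.0, -0.5, 0.4]
width: 0.0951
grasp_force: 0.0
```

>>> play_rows:
  linear:
    - [-0.02,0.045,0]
    - [-0.02,0.045,0]
    - [-0.02,0.045,0]
    - [0,0.02,0]
    - [0,0,0]
    - [0,0,0]
  roll: [0,0,0,0,0,0]

```text
time: 19.0
tool_pos: [0.3873, -0.3392, 0.4007]
tcp_rot: [-0.0, 0.976, -0.216, -0.0]
force: [0.6, 0.1, 0.4]
width: 0.0948
grasp_force: 0.0
```

```bash
python3 st.py; python3 rise.py 2>/dev/null; python3 - <<'E'
from fit import *
i=snapshot("top")["color"]
a=cv2.imread("pics/top0.png")
f=lambda i:cv2.resize(i[150:270,330:430],None,fx=4,fy=4,interpolation=cv2.INTER_CUBIC)
cv2.imwrite("pics/t4.png",np.hstack([f(a),f(i)])[:, :800])
E
```

```text
t 19.0 scope -0.0602 -0.4571 tipz 0.2107 Fx,Fy,Fz 0.56 0.33 0.41
stagefront [ 0.83 -2.15] 0.993
rack [-0.02  0.01] 1.0
expected px for 4mm [ 0.03 -0.8 ]
```

View pics/t4.png

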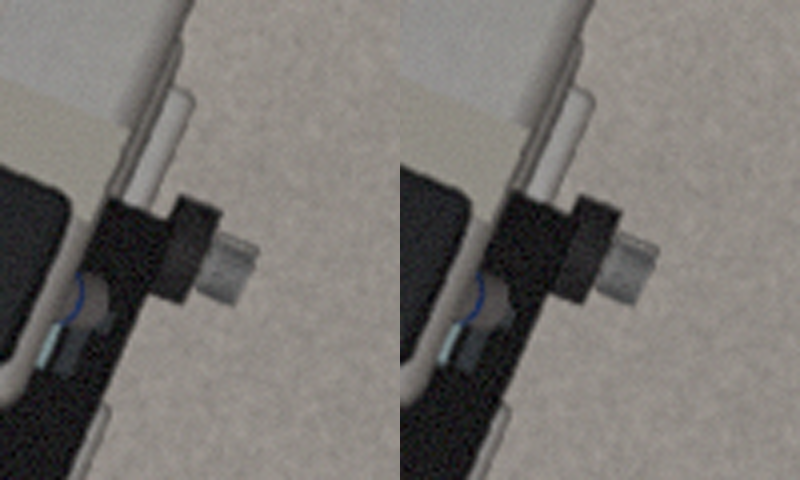

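The before and after views match: the fine knob at (230,270) has the same mark position, nothing else has moved, and the stage has stayed up. Handing in.

```bash
python3 -c "
from plant import *
print(close_job())"
```

```text
the job is handed in; nothing more can be done
None
```

I raised the stage with the right coarse knob until the torque began to climb, left it about 0.15 rad past first touch (estimated from the force readings), let go, and handed the job in at about 19 s. I turned the knob by dragging a vertical fingertip over its top, because the moves don't allow the 35° lean. Checks before handing in showed the fine knob and rack unmoved; I didn't re-check the bottle or slide box, but the gripper never went near them.

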